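Drive out a seat-hinge pin into a catch tray slid under the bracket

TASK

Slide the red catch tray along the bench, without lifting it, in under the overhanging plate of the seat-hinge bracket so that it lies squarely beneath the yellow-edged drop-out window, without bumping the bracket. Then use the orange-handled drift to push the brass pin through the bore of the blue knuckle until it comes out of the far side and drops through the window into the tray; do not push or touch the pin with the fingers. Lay the drift back in its wooden cradle as it was, leave the tray with the pin under the bracket, and do all this without shifting the spray can, jar, tumbler or clip box.

Things in the scene. Friction and masses are not known exactly. Their poses are not given: they have to be found in the camera images.
- bracket: Fixed dark steel plate overhanging the bench, a blue bored block on it. Origin on the bench below bore_exit; y along the bore toward the exit, z up. Plate x -85..85, y -100..145 mm, underside 58, top 66 mm up; its only support is a foot at y -100..-60, full width. Yellow-edged window through the plate: x -40..40, y 0..115 mm. Blue block: x -30..30, y -70..0 mm, top 126 mm up.
- bore_entry (a point): Centre of the entry mouth of the horizontal round bore (25 mm diameter, 70 mm long), on the -y face of the blue block, 96 mm above the bench. Axes as bracket.
- bore_exit (a point): Centre of the exit mouth of the bore, on the +y face of the blue block, directly at the window's edge, 96 mm above the bench. Axes as bracket.
- window (a point): A point on the underside of the plate under the window, at bracket x 0, y 60 mm, 58 mm above the bench; the tray's centre belongs directly below it. Axes as bracket.
- tray_center (a point): Centre, half-way up (21 mm), of the loose red open tray, 130 (x) x 160 (y) x 42 mm high, walls 4 mm, about 0.4 kg. It starts beyond the +y end of the bracket, handle pointing away from it. In place, its axes agree with the bracket's and its handle sticks out at the +y end.
- tray_handle (a point): Grip point of the tray's black handle, a bar 20 mm wide (x), 56 mm long (y), from 12 to 42 mm above the bench, on the tray's +y end. The point is 110 mm along tray +y from the tray's centre and 30 mm above the bench.
- pin_center (a point): Centre of the brass pin, 22 mm diameter, 64 mm long along its y, 0.19 kg; it starts lying loosely in the bore, about 2 mm inside at the entry and 4 mm inside at the exit; only light friction holds it.
- drift_grip (a point): Centre of the drift's orange square handle, 26 x 26 mm, 80 mm long along x. From its +x end a round aluminium rod of 14 mm diameter runs on for 115 mm. Whole drift 0.25 kg, centre of mass about 20 mm ahead (+x) of this point. It lies level in the cradle.
- drift_tip (a point): Free end of the drift's rod, on its axis, 155 mm along x from drift_grip.
- cradle: Fixed wooden cradle, 190 (x) x 56 mm, origin on the bench below its centre, x toward the drift's tip. Base 10 mm high, two notched rests: the rear (x -93..-75 mm) carries the handle's end between cheeks 40 mm apart, 61 mm high; the front (x 64..82) the rod between cheeks 32 mm apart, 67 mm high. Between the rests the handle is free.
- cradle_seat (a point): Where drift_grip lies when the drift rests in its cradle: 57 mm behind (-x) the cradle's centre, 56 mm above the bench. Axes as cradle.
- spray_can: Bystander: spray can, 64 mm diameter, 190 mm high, behind the bracket (origin under its centre).
- clip_jar: Bystander: clear jar with yellow lid, 70 mm diameter, 90 mm high, behind the bracket (origin under its centre).
- tumbler: Bystander: dark metal tumbler, 80 mm diameter, 150 mm high, behind the bracket (origin under its centre).
- clip_box: Bystander: grey divided box, 90 x 130 x 35 mm, between robot and cradle (origin under its centre).
Not all that is in view belongs to the job. What is shaped like the cradle but purple or turquoise is not meant.

How it is judged (in metres and radians):
On the way, in this order (a step that is already met when the one before it is completed fails the run):
1. the tray stands squarely under the window (x of tray_center in the frame of bracket between -0.022 and 0.022 m and y of tray_center in the frame of bracket between 0.038 and 0.082 m and angle between the y axis of tray_center and the y axis of bracket, either way round below 0.2 rad and height (world z) of tray_center below 0.027 m), for 0.2 s.
2. the drift's tip has entered the bore at least 15 mm while the tray is in place (all of step 1 and x of drift_tip in the frame of bracket between -0.009 and 0.009 m and z of drift_tip in the frame of bracket between 0.087 and 0.105 m and y of drift_tip in the frame of bracket between -0.055 and 0.05 m).
3. the pin lies in the tray, under the window (all of step 1 and x of pin_center in the frame of tray_center between -0.062 and 0.062 m and y of pin_center in the frame of tray_center between -0.077 and 0.077 m and z of pin_center in the frame of tray_center below 0.025 m and linear speed of pin below 0.05 m/s), for 0.2 s.
4. the drift lies back in its cradle (x of drift_grip in the frame of cradle_seat between -0.025 and 0.014 m and y of drift_grip in the frame of cradle_seat between -0.015 and 0.015 m and z of drift_grip in the frame of cradle_seat between -0.006 and 0.006 m and y of drift_tip in the frame of cradle_seat between -0.015 and 0.015 m and z of drift_tip in the frame of cradle_seat between -0.008 and 0.008 m and x of drift_tip in the frame of cradle_seat above 0.1 m), for 0.2 s.
At the end, for the whole second after the job is handed in: Tray flat, centred under window within 22 mm in bracket x and y, turned under 0.2 rad; pin inside the tray; drift in both rests of its cradle (drift_grip -25 to +14 mm along x from cradle_seat, 15 mm sideways, 6 mm in height; tip 15 mm sideways, 8 mm in height); all released and at rest (all of step 1 and all of step 4 and x of pin_center in the frame of tray_center between -0.062 and 0.062 m and y of pin_center in the frame of tray_center between -0.077 and 0.077 m and z of pin_center in the frame of tray_center below 0.025 m and linear speed of each of pin, tray, drift below 0.02 m/s); the robot touches nothing.
It fails at once if the tray presses on the bracket (more than 2 N) (contact force between tray and bracket above 2 N).
It fails at once if the tray is lifted more than 15 mm off the bench (height (world z) of tray_center above 0.036 m).
It fails at once if the fingers touch the pin (contact force between the fingers and pin above 0.5 N).
It fails at once if a bystander is moved by more than 30 mm (distance of any of spray_can, clip_jar, tumbler, clip_box from where it was at the start of the episode above 0.03 m).
It also fails if it takes over 67 s, if anything falls off the work surface, if the arm or the gripper's body presses on something with over 40 N, if the wrist force passes 120 N, or if a joint passes its speed limit or range.

ROBOT

A 6-joint arm with a two-finger parallel gripper is mounted at the origin on the work surface. World frame = base frame: x ahead of the robot, y to its left, z up, the work surface at z = 0. Lengths are in m, angles in degrees, forces in N, time in s.
With the tool pointing down it reaches from about 0.275 to 0.75 m from the base axis. Payload 10.2 kg.
Tool frame: the origin (TCP) lies midway between the tips of the shut fingers; the grasp point (between the pads) lies 19 mm behind it (arm.pinch_z is the z of the grasp point in the tool frame, in m); z points along the fingers, y is the direction in which the jaws open and shut (so a half turn about z gives the same grasp; the last joint's range is limited). The gripper opens to 88 mm and grips with 3 to 60 N. Pads are 18 mm wide; open, the fingers measure 123 mm over their backs; the gripper's body (75 mm by 187 mm) begins 45 mm behind the grasp point.
Start: joints at [58.82, 17.928, 85.812, -0, 76.261, -12.8], TCP at [0.166, 0.498, 0.239] pointing down, gripper open.
Joint ranges: [-168.41, 168.41], [-55.51, 124.54], [10.69, 146.95], [-70.63, 250.63], [1, 178], [-165.06, 165.06]. Speed limits (degrees/s): [136.94, 136.94, 172.46, 180, 180, 180].

INTERFACE

Orientations are given as [roll, pitch, yaw] about the fixed x, y, z axes, in that order (R = Rz(yaw) Ry(pitch) Rx(roll)).
In Python, from workcell import arm, viewer gives the robot as it stands. The module is installed in compiled form; this text tells all that it offers.
- The arm moves only by the tool send_rows, never from a script. Its argument "deltas" is a list that holds one entry, the list of rows, each a list of 6 numbers: the shift along the tool's x, y, z each as a share of 0.6 m, from -1 to 1, then the turn, a rotation vector about the tool's x, y, z each as a share of 0.5 rad, from -1 to 1. A call has 1 to 10 rows; each row is the pose to reach, as a shift and turn from the pose commanded when the call began, along the tool's axes at that moment; what a row does not reach only later rows make up. A row lasts 1/10 s, in which the tool goes at most 50 mm and 8.59 degrees, less where a joint would pass 70% of its speed; a pose out of reach is approached as far as the arm can. A call with a number of a shift or a turn outside -1 to 1 is refused whole. A call with a gripper value outside its range is refused whole. "gripper" is the opening, from -1 (shut) to 1 (fully open), so that 0 is half open, set as the call begins (left out, the last holds). The fingers move at their own pace and stop on an object; "grip_force" is the grip in N (left out, the last holds). Time passes only in rows, so rows that repeat a pose let the fingers close. It gives the time, the measured TCP pose, the force and the opening at its end, in the units of the state.
- arm.get_obs(): the state, without advancing time (a new reading comes with each control period).
- viewer.read_camera(name): name is "side" or "top" or "wrist"; returns the picture (384x512x3 uint8, blue, green, red); there is no depth.
- viewer.camera_info(name): a dict with "fx", "fy", "cx", "cy" (pixels), "xyz" and "orientation" of the camera in the world; the wrist camera has in their place "hand_eye" (4x4, takes a point from camera to tool coordinates, whose origin is the TCP and whose axes are the flange's). Camera axes: x right, y up, looking along -z (the intrinsics and any distortion apply to the point x, -y, -z); pixel columns grow to the right and rows downward; lengths in m; the calibration is good to about 2 mm. A picture is of the moment at which its call begins: read the wrist's pose just before it. camera_info takes no time and is no camera call.
- arm.hand_in(): hands the job in, once; it reports no verdict.
Trained networks look in the newest picture that a camera, given by its name, has taken for a name from the list of things; names that differ only in an ending like _2 or _b are one class to them, and where a whole thing is asked for, a point or a joint stands for the part that bears it (a point fixed in the world has none). Each returns a list of dicts, best first, with "confidence" (0 to 1); they miss things now and then, are a little off and sometimes report something else, mostly with a low value. They report only what shows in the picture. A call takes as long as a camera call. They do not tell look-alikes from the thing itself.
- viewer.spot_in(target, camera): "bbox" ([left, top, width, height] in pixels, round what is visible of it).
The state is a dict: "clock": time; "joint_pos": joint angles; "joint_velocities": joint speeds; "tau": joint torques, N m; "eef_pos": TCP position; "orientation": TCP orientation; "force": force on the tool from outside, world axes, zero at the start; "moment": the same for the moment, N m; "gripper_width": finger opening in m.
Only numpy, scipy, OpenCV 4.12 (cv2) and the standard library are available. Lean on these libraries where they do the work, as an engineer would, in place of code of your own. Each camera call takes 0.05 s, during which the arm holds its last target.

## Working session

There is one attempt and no reset: what is moved stays moved. The work goes in short steps, Python scripts to look and compute and a tool call to move; the robot and the scene stay as the last step left them, time stands still between calls to the robot, and variables do not carry over. Pictures are saved under pics/ and viewed, and the job is handed in when it is done.

Besides the shell and the picture viewer there is one more tool, called after ">>>" as name(argument=value, ...), one argument or row to a line, values as JSON. send_rows: Moves the arm, as the interface text tells. Shift numbers are shares of 0.6 m and turn numbers shares of 0.5 rad, none past 1 either way. Its arguments: {"type":"object","properties":{"deltas":{"type":"array","items":{"type":"array","items":{"type":"array","items":{"type":"number"}}}},"gripper":{"type":"number"},"grip_force":{"type":"number"}},"required":["deltas"]}

```bash
ls; mkdir -p pics; python3 - <<'E'
from workcell import arm, viewer
import cv2
for n in ("side","top","wrist"):
    im=viewer.read_camera(n); cv2.imwrite(f"pics/{n}0.png",im); print(n,viewer.camera_info(n))
print(arm.get_obs(), arm.pinch_z)
E
```

```text
pics
side {'fx': 382.92828314169395, 'fy': 382.92828314169395, 'cx': 256.84482062221764, 'cy': 192.95650326386283, 'xyz': array([-0.16755722, -0.94863407,  0.68726022]), 'orientation': array([ 58.94848596,  -0.61565411, -39.90601747])}
top {'fx': 418.4026728425943, 'fy': 418.4026728425943, 'cx': 260.19923682247367, 'cy': 191.7856809801939, 'xyz': array([ 0.32693907, -0.21182972,  1.61288544]), 'orientation': array([  5.66033556,  -0.11737623, -89.83949584])}
wrist {'fx': 339.4793426931334, 'fy': 339.4793426931334, 'cx': 259.2196815347377, 'cy': 194.09550322367002, 'hand_eye': array([[ 7.12551930e-04,  9.52401151e-01,  3.04846749e-01,
         7.86590917e-02],
       [ 9.99999592e-01, -8.47940616e-04,  3.11723776e-04,
         7.18089904e-04],
       [ 5.55378023e-04,  3.04846402e-01, -9.52401366e-01,
        -1.46373744e-01],
       [ 0.00000000e+00,  0.00000000e+00,  0.00000000e+00,
         1.00000000e+00]])}
{'clock': 0.15, 'joint_pos': array([ 5.88195720e+01,  1.79508368e+01,  8.58408337e+01,  7.25696453e-04,
        7.62634270e+01, -1.27992848e+01]), 'joint_velocities': array([-0.1023456 , -0.02739128, -0.05469733, -0.00882686,  0.04787778,
       -0.00386284]), 'tau': array([ 1.81638887e-03, -4.02297449e+01, -2.52318370e+01,  6.94800401e-02,
        3.43405700e-02, -8.93956781e-05]), 'eef_pos': array([0.16546081, 0.49805729, 0.23832452]), 'orientation': array([-1.79946428e+02, -1.28933601e-02,  1.61618678e+02]), 'force': array([-0.26600302, -0.2742173 ,  0.38464206]), 'moment': array([-0.00156785, -0.01824038, -0.02167209]), 'gripper_width': 0.08784528095423257} -0.0187
```

View pics/side0.png

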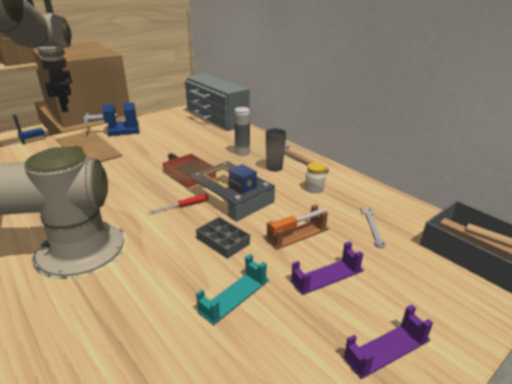

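View pics/top0.png

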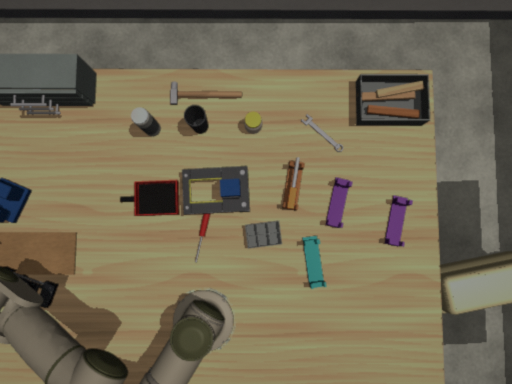

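View pics/wrist0.png

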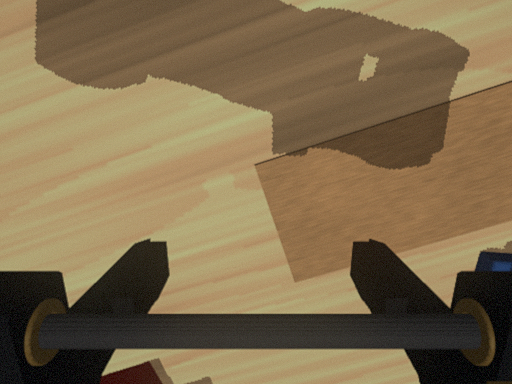

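```bash
cat > h.py <<'E'
from workcell import arm, viewer
import numpy as np, cv2
from scipy.spatial.transform import Rotation as R
def pose(o=None):
    o=o or arm.get_obs(); T=np.eye(4); T[:3,:3]=R.from_euler('xyz',o['orientation'],degrees=True).as_matrix(); T[:3,3]=o['eef_pos']; return T
def camT(n,tool=None):
    ci=viewer.camera_info(n)
    if n=='wrist':
        return (tool if tool is not None else pose())@ci['hand_eye'],ci
    T=np.eye(4); T[:3,:3]=R.from_euler('xyz',ci['orientation'],degrees=True).as_matrix(); T[:3,3]=ci['xyz']; return T,ci
def proj(n,P,tool=None):
    T,ci=camT(n,tool); P=np.atleast_2d(P); q=(P-T[:3,3])@T[:3,:3]
    return np.c_[ci['cx']+ci['fx']*q[:,0]/-q[:,2], ci['cy']-ci['fy']*q[:,1]/-q[:,2]]
def back(n,uv,z,tool=None):
    T,ci=camT(n,tool); uv=np.atleast_2d(uv).astype(float)
    d=np.c_[(uv[:,0]-ci['cx'])/ci['fx'],-(uv[:,1]-ci['cy'])/ci['fy'],-np.ones(len(uv))]@T[:3,:3].T
    s=(z-T[2,3])/d[:,2]; return T[:3,3]+d*s[:,None]
def frame(x,y,yaw):
    c,s=np.cos(yaw),np.sin(yaw); return lambda p:np.atleast_2d(p)@np.array([[c,s,0],[-s,c,0],[0,0,1]])+[x,y,0]
E
python3 - <<'E'
from h import *
for c in("top",):
  for t in ["bracket","window","bore_entry","tray_center","tray_handle","pin_center","drift_grip","drift_tip","cradle","spray_can","clip_jar","tumbler","clip_box"]:
    r=viewer.spot_in(t,c)
    for q in r[:3]:
        b=q['bbox']; u=(b[0]+b[2]/2,b[1]+b[3]/2); print(t,round(q['confidence'],2),np.round(b),back(c,u,0.03)[0].round(3))
im=cv2.imread('pics/top0.png'); 
cv2.imwrite('pics/topc.png',cv2.resize(im[140:260,110:340],None,fx=3.4,fy=3.4,interpolation=cv2.INTER_CUBIC))
print(arm.get_obs()['clock'])
E
```

```text
bracket 0.81 [184. 166.  70.  50.] [ 0.488 -0.056  0.03 ]
window 0.63 [178. 166.  72.  50.] [ 0.485 -0.039  0.03 ]
window 0.55 [180. 102.  30.  32.] [0.772 0.039 0.03 ]
window 0.3 [245. 222.  35.  26.] [ 0.32  -0.223  0.03 ]
bore_entry 0.98 [180. 167.  71.  48.] [ 0.486 -0.046  0.03 ]
bore_entry 0.66 [288. 156.  16.  54.] [ 0.515 -0.351  0.03 ]
tray_center 0.7 [120. 179.  57.  38.] [0.457 0.207 0.03 ]
tray_handle 0.95 [119. 182.  61.  37.] [0.45  0.204 0.03 ]
tray_handle 0.16 [282. 162.  23.  46.] [ 0.511 -0.343  0.03 ]
drift_grip 0.5 [288. 160.  14.  49.] [ 0.513 -0.348  0.03 ]
drift_tip 0.63 [289. 157.   9.  55.] [ 0.511 -0.342  0.03 ]
drift_tip 0.41 [183. 167.  70.  49.] [ 0.485 -0.054  0.03 ]
cradle 0.93 [383. 197.  30.  48.] [ 0.376 -0.737  0.03 ]
cradle 0.85 [326. 179.  25.  51.] [ 0.437 -0.514  0.03 ]
cradle 0.69 [304. 234.  21.  55.] [ 0.222 -0.42   0.03 ]
spray_can 0.9 [130. 109.  31.  26.] [0.753 0.23  0.03 ]
clip_jar 0.71 [242. 110.  22.  26.] [ 0.75  -0.187  0.03 ]
clip_jar 0.69 [178. 164.  71.  54.] [ 0.488 -0.039  0.03 ]
tumbler 0.6 [183. 104.  27.  31.] [0.765 0.034 0.03 ]
clip_box 0.63 [246. 223.  32.  24.] [ 0.322 -0.223  0.03 ]
0.8
```

View pics/topc.png

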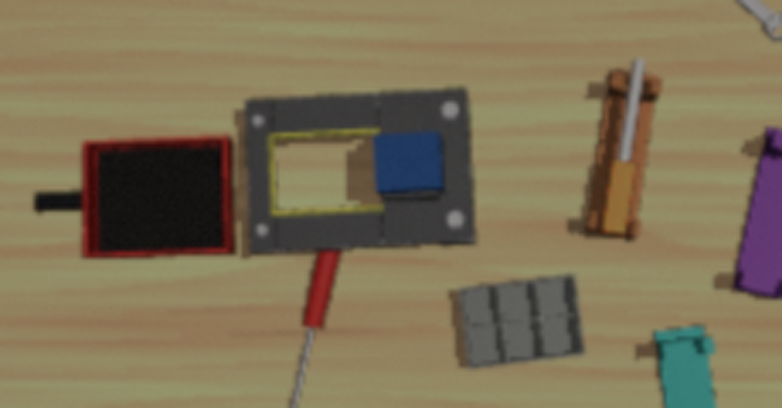

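```bash
python3 - <<'E'
from h import *
def f(pts,z): return back('top',np.array(pts)/3.4+[110,140],z)
for n,p,z in [("tray",[(83,142),(230,137),(235,252),(84,257)],.042),("brk",[(247,100),(467,89),(474,242),(250,253)],.066),("win",[(270,133),(275,214)],.066),("blk",[(374,133),(442,131),(443,193),(376,193)],.126),("drift",[(618,235),(638,60)],.056),("handle",[(35,201)],.042)]:
    q=f(p,z); print(n,q.round(3).tolist(),q.mean(0).round(3)); 
    if len(q)==4:
        e=(q[0]-q[1])+(q[3]-q[2]); print(' yaw of bracket y deg from world y', np.degrees(np.arctan2(-e[0],e[1])), np.linalg.norm(e)/2)
E
```

```text
tray [[0.519, 0.261, 0.042], [0.525, 0.098, 0.042], [0.398, 0.089, 0.042], [0.392, 0.256, 0.042]] [0.458 0.176 0.042]
 yaw of bracket y deg from world y 2.1016475474427976 0.16488526628560324
brk [[0.563, 0.075, 0.066], [0.576, -0.166, 0.066], [0.408, -0.175, 0.066], [0.395, 0.068, 0.066]] [ 0.486 -0.049  0.066]
 yaw of bracket y deg from world y 3.0264865634082874 0.2427359154829168
win [[0.527, 0.049, 0.066], [0.438, 0.042, 0.066]] [0.482 0.046 0.066]
blk [[0.519, -0.07, 0.126], [0.522, -0.142, 0.126], [0.456, -0.144, 0.126], [0.456, -0.073, 0.126]] [ 0.488 -0.107  0.126]
 yaw of bracket y deg from world y 1.0308661433150113 0.0709459723602615
drift [[0.417, -0.332, 0.056], [0.611, -0.355, 0.056]] [ 0.514 -0.344  0.056]
handle [[0.453, 0.312, 0.042]] [0.453 0.312 0.042]
```

```bash
cat >> h.py <<'E'
def go(x,y,z,yaw,T=None):
    T=pose() if T is None else T
    D=R.from_euler('xyz',[180,0,yaw],degrees=True).as_matrix()
    s=T[:3,:3].T@(np.array([x,y,z])-T[:3,3])/.6
    r=R.from_matrix(T[:3,:3].T@D).as_rotvec()/.5
    print('clock',arm.get_obs()['clock'],'row',s.round(4).tolist(),r.round(4).tolist()); return s,r
E
python3 - <<'E'
from h import *
go(.48,.06,.30,93)
E
```

```text
clock 0.8 row [-0.7276, -0.5278, -0.1021] [-0.0, 0.0, 2.3953]
```

>>> send_rows(
  deltas=[
    [[-0.36, -0.26, -0.1, 0, 0, 1], [-0.36, -0.26, -0.1, 0, 0, 1], [-0.36, -0.26, -0.1, 0, 0, 1], [-0.36, -0.26, -0.1, 0, 0, 1], [-0.36, -0.26, -0.1, 0, 0, 1]],
  ],
)

```text
clock: 1.3
eef_pos: [0.3088, 0.2987, 0.2943]
orientation: [180.0, 0.0, 132.9]
force: [0.3, 0.7, 0.0]
gripper_width: 0.0881
```

```bash
python3 - <<'E'
from h import *
go(.48,.06,.30,93)
E
```

```text
clock 1.3 row [-0.4856, -0.0618, -0.0095] [0.0013, -0.0001, 1.3928]
```

>>> send_rows(
  deltas=[
    [[-0.4, -0.05, -0.01, 0, 0, 1], [-0.4, -0.05, -0.01, 0, 0, 1], [-0.4, -0.05, -0.01, 0, 0, 1], [-0.48, -0.06, -0.01, 0, 0, 1], [-0.485, -0.06, -0.01, 0, 0, 1], [-0.485, -0.06, -0.01, 0, 0, 1]],
  ],
)

```text
clock: 1.9
eef_pos: [0.4812, 0.0606, 0.2998]
orientation: [180.0, 0.0, 104.3]
force: [0.3, 1.5, 0.0]
gripper_width: 0.088
```

>>> send_rows(
  deltas=[
    [[0, 0, 0, 0, 0, 0.393], [0, 0, 0, 0, 0, 0.393], [0, 0, 0, 0, 0, 0.393], [0, 0, 0, 0, 0, 0.393]],
  ],
)

```text
clock: 2.3
eef_pos: [0.4801, 0.063, 0.2997]
orientation: [180.0, 0.0, 93.2]
force: [-1.2, 1.1, 0.4]
gripper_width: 0.0886
```

```bash
python3 - <<'E'
from h import *
T=pose(); np.save('w1.npy',T); im=viewer.read_camera('wrist'); cv2.imwrite('pics/w1.png',im); cv2.imwrite('pics/w1b.png',cv2.resize(im,(800,600),interpolation=cv2.INTER_CUBIC)); go(.48,.06,.3,93)
# overlay coarse model
E
```

```text
clock 2.35 row [-0.0051, -0.0004, -0.0004] [0.0003, 0.0001, 0.0057]
```

View pics/w1b.png

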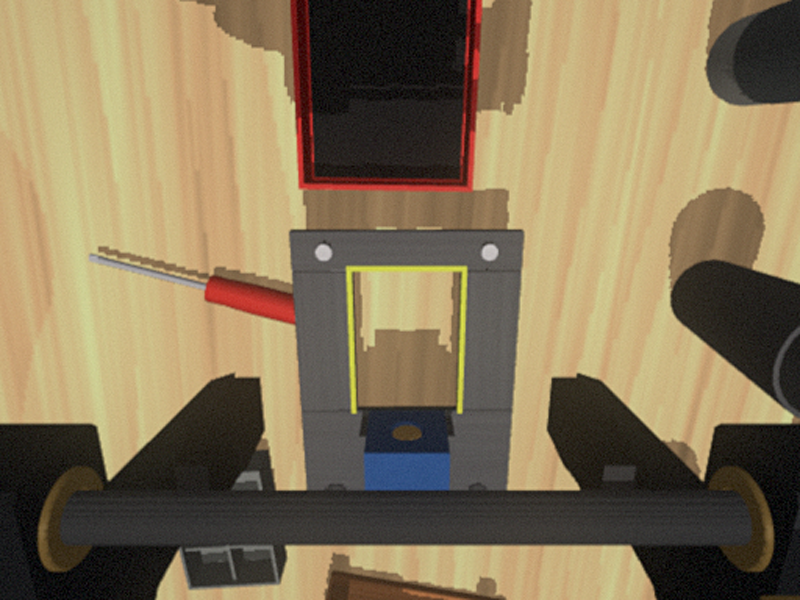

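```bash
python3 - <<'E'
from h import *
T=np.load('w1.npy'); k=1.5625
f=lambda p,z: back('wrist',np.array(p)/k,z,T).round(4)
print('plate',f([(290,230),(523,230)],.066).tolist()); print('plate sides',f([(305,488),(510,488)],.066).tolist())
print('win',f([(347,267),(467,267)],.066).tolist())
print('winsides',f([(355,412),(461,412)],.066).tolist())
print('tray',f([(299,188),(473,188),(291,0),(482,0)],.042).tolist())
print('block top',f([(365,452),(448,452)],.126).tolist())
print('screwdriver',f([(295,310),(205,288)],.01).tolist())
E
```

```text
plate [[0.3974, 0.0716, 0.066], [0.565, 0.081, 0.066]]
plate sides [[0.4078, -0.1478, 0.066], [0.5812, -0.1381, 0.066]]
win [[0.439, 0.0465, 0.066], [0.5272, 0.0515, 0.066]]
winsides [[0.4481, -0.0731, 0.066], [0.5334, -0.0683, 0.066]]
tray [[0.3994, 0.0992, 0.042], [0.5293, 0.1065, 0.042], [0.3946, 0.2239, 0.042], [0.5236, 0.2311, 0.042]]
block top [[0.4604, -0.07, 0.126], [0.5181, -0.0667, 0.126]]
screwdriver [[0.3894, -0.0084, 0.01], [0.3127, 0.0072, 0.01]]
```

```bash
python3 - <<'E'
from h import *
go(.4551,.3007,.10,92.7);go(.4551,.3007,.012,92.7)
E
```

```text
clock 2.35 row [0.3978, -0.0198, 0.3329] [0.0003, 0.0001, 0.0161]
clock 2.35 row [0.3978, -0.0198, 0.4795] [0.0003, 0.0001, 0.0161]
```

>>> send_rows(
  deltas=[
    [[0.08, -0.005, 0.05, 0, 0, 0.016], [0.16, -0.01, 0.1, 0, 0, 0.016], [0.24, -0.015, 0.17, 0, 0, 0.016], [0.32, -0.02, 0.24, 0, 0, 0.016], [0.39, -0.02, 0.3, 0, 0, 0.016], [0.398, -0.02, 0.333, 0, 0, 0.016], [0.398, -0.02, 0.333, 0, 0, 0.016], [0.398, -0.02, 0.333, 0, 0, 0.016]],
  ],
)

```text
clock: 3.15
eef_pos: [0.4546, 0.3012, 0.0988]
orientation: [-179.9, 0.1, 92.8]
force: [-0.5, 0.7, 1.0]
gripper_width: 0.0881
```

```bash
python3 - <<'E'
from h import *
T=pose(); np.save('w2.npy',T); im=viewer.read_camera('wrist'); cv2.imwrite('pics/w2b.png',cv2.resize(im,(800,600),interpolation=cv2.INTER_CUBIC)); go(.4551,.3007,.012,92.7)
E
```

```text
clock 3.2 row [0.0003, -0.0009, 0.1473] [0.0003, 0.0004, -0.0007]
```

View pics/w2b.png

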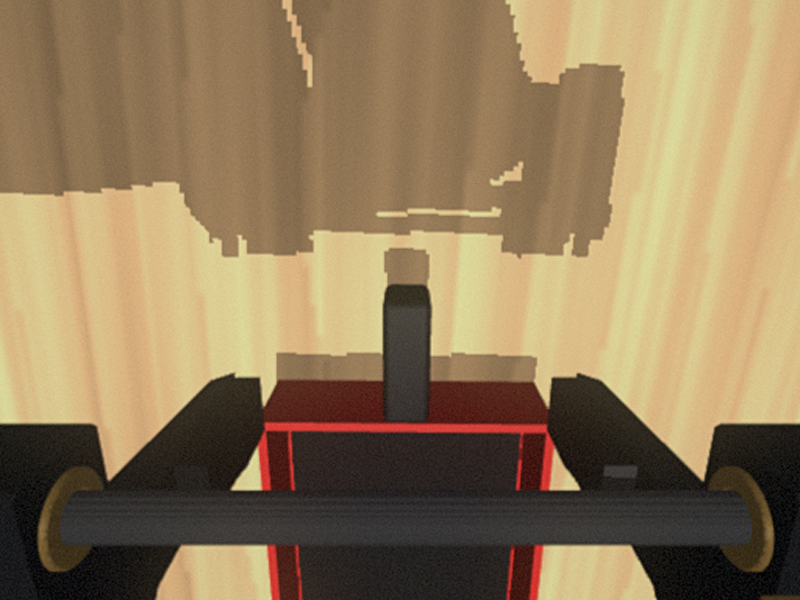

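```bash
python3 - <<'E'
from h import *
T=np.load('w2.npy'); k=1.5625
print(back('wrist',np.array([(407,301),(407,424),(265,428),(548,428)])/k,.042,T).round(4).tolist())
E
```

```text
[[0.4552, 0.3167, 0.042], [0.458, 0.2608, 0.042], [0.3963, 0.2557, 0.042], [0.5193, 0.2619, 0.042]]
```

>>> send_rows(
  deltas=[
    [[0, -0.001, 0.06, 0, 0, 0], [0, -0.001, 0.12, 0, 0, 0], [0, -0.001, 0.147, 0, 0, 0], [0, -0.001, 0.147, 0, 0, 0], [0, -0.001, 0.147, 0, 0, 0]],
  ],
)

```text
clock: 3.7
eef_pos: [0.4563, 0.3003, 0.0137]
orientation: [179.8, -0.0, 92.6]
force: [0.3, -0.7, -0.8]
gripper_width: 0.0881
```

>>> send_rows(
  deltas=[
    [[0, 0, 0, 0, 0, 0], [0, 0, 0, 0, 0, 0], [0, 0, 0, 0, 0, 0], [0, 0, 0, 0, 0, 0], [0, 0, 0, 0, 0, 0], [0, 0, 0, 0, 0, 0]],
  ],
  gripper=-1,
  grip_force=25,
)

```text
clock: 4.3
eef_pos: [0.4548, 0.3007, 0.0117]
orientation: [-180.0, 0.0, 92.6]
force: [0.7, 0.1, -0.1]
gripper_width: 0.0421
```

```bash
python3 - <<'E'
from h import *
print(arm.get_obs()['gripper_width'], pose()[:3,3]); go(.4551+.0255,.3007-.1900,.012,93.3)
E
```

```text
0.04213270200992635 [0.45481191 0.30071256 0.01165431]
clock 4.3 row [-0.3183, 0.0285, -0.0006] [-0.0, 0.0001, -0.0239]
```

>>> send_rows(
  deltas=[
    [[0, 0, 0, 0, 0, 0], [0, 0, 0, 0, 0, 0], [0, 0, 0, 0, 0, 0], [0, 0, 0, 0, 0, 0], [0, 0, 0, 0, 0, 0]],
  ],
)

```text
clock: 4.8
eef_pos: [0.4548, 0.3007, 0.0116]
orientation: [-180.0, 0.0, 92.6]
force: [0.4, 0.1, -0.3]
gripper_width: 0.0197
```

```bash
python3 - <<'E'
from h import *
print(arm.get_obs()['gripper_width'], pose()[:3,3]); go(.4551+.0255,.3007-.1900,.0125,93.3)
E
```

```text
0.01970901633174374 [0.4547859  0.30068414 0.01159365]
clock 4.8 row [-0.3183, 0.0286, -0.0015] [-0.0002, 0.0, -0.0244]
```

>>> send_rows(
  deltas=[
    [[-0.035, 0.003, 0, 0, 0, -0.005], [-0.075, 0.007, 0, 0, 0, -0.01], [-0.115, 0.01, 0, 0, 0, -0.015], [-0.155, 0.014, 0, 0, 0, -0.02], [-0.195, 0.018, 0, 0, 0, -0.024], [-0.235, 0.021, 0, 0, 0, -0.024], [-0.275, 0.025, 0, 0, 0, -0.024], [-0.305, 0.0275, 0, 0, 0, -0.024], [-0.318, 0.0285, 0, 0, 0, -0.024], [-0.318, 0.0285, 0, 0, 0, -0.024]],
  ],
)

```text
clock: 5.8
eef_pos: [0.4807, 0.1102, 0.0116]
orientation: [-180.0, 0.0, 93.2]
force: [0.3, -2.9, -1.1]
gripper_width: 0.0196
```

```bash
python3 - <<'E'
from h import *
T=pose(); print(T[:3,3],arm.get_obs()['force']); im=viewer.read_camera('top'); cv2.imwrite('pics/t2.png',cv2.resize(im[140:260,110:340],None,fx=3.4,fy=3.4,interpolation=cv2.INTER_CUBIC))
im=viewer.read_camera('side'); cv2.imwrite('pics/s2.png',cv2.resize(im[100:280,130:370],None,fx=3.3,fy=3.3,interpolation=cv2.INTER_CUBIC))
E
```

```text
[0.48067903 0.11020486 0.01160951] [ 0.28984607 -2.90787607 -1.11782681]
```

View pics/t2.png

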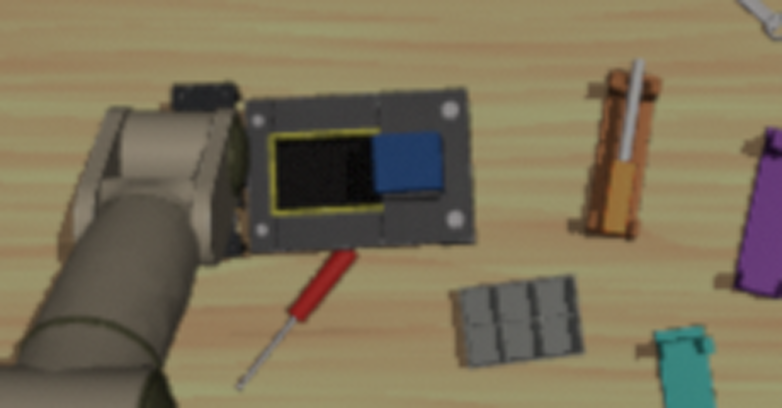

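View pics/s2.png

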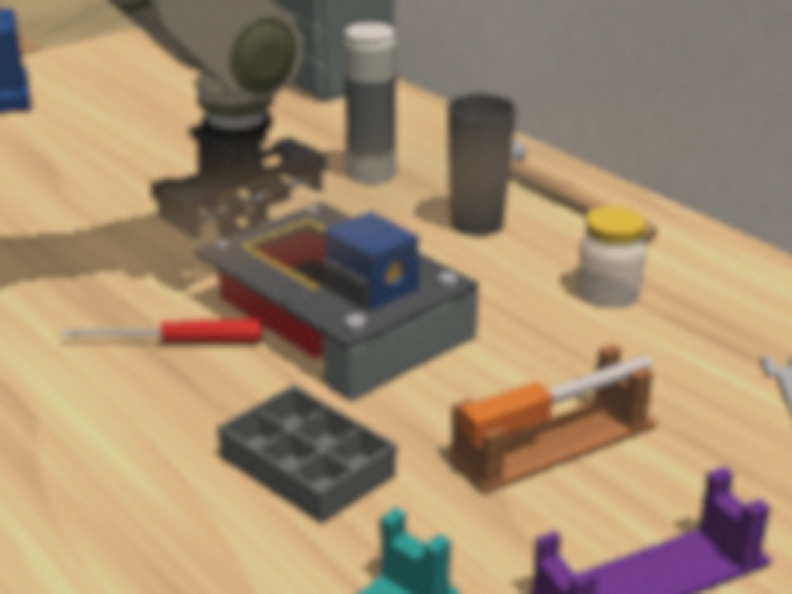

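>>> send_rows(
  deltas=[
    [[0, 0, 0, 0, 0, 0], [0, 0, 0, 0, 0, 0], [0, 0, 0, 0, 0, 0], [0, 0, 0, 0, 0, 0]],
  ],
  gripper=0.3,
)

```text
clock: 6.3
eef_pos: [0.4806, 0.1111, 0.0117]
orientation: [180.0, -0.0, 93.3]
force: [0.8, -0.1, -0.5]
gripper_width: 0.0502
```

>>> send_rows(
  deltas=[
    [[0, 0, -0.04, 0, 0, 0], [0, 0, -0.1, 0, 0, 0], [0, 0, -0.18, 0, 0, 0], [0, 0, -0.26, 0, 0, 0], [-0.04, 0, -0.34, 0, 0, 0], [-0.1, 0, -0.4, 0, 0, 0], [-0.1, 0, -0.42, 0, 0, 0], [-0.1, 0, -0.42, 0, 0, 0]],
  ],
)

```text
clock: 7.1
eef_pos: [0.4847, 0.0503, 0.2656]
orientation: [179.8, 0.0, 93.2]
force: [-0.2, -0.2, -1.2]
gripper_width: 0.0571
```

```bash
python3 - <<'E'
from h import *
T=pose(); np.save('w3.npy',T); im=viewer.read_camera('wrist'); cv2.imwrite('pics/w3b.png',cv2.resize(im,(800,600),interpolation=cv2.INTER_CUBIC))
E
```

```text
(no output)
```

View pics/w3b.png

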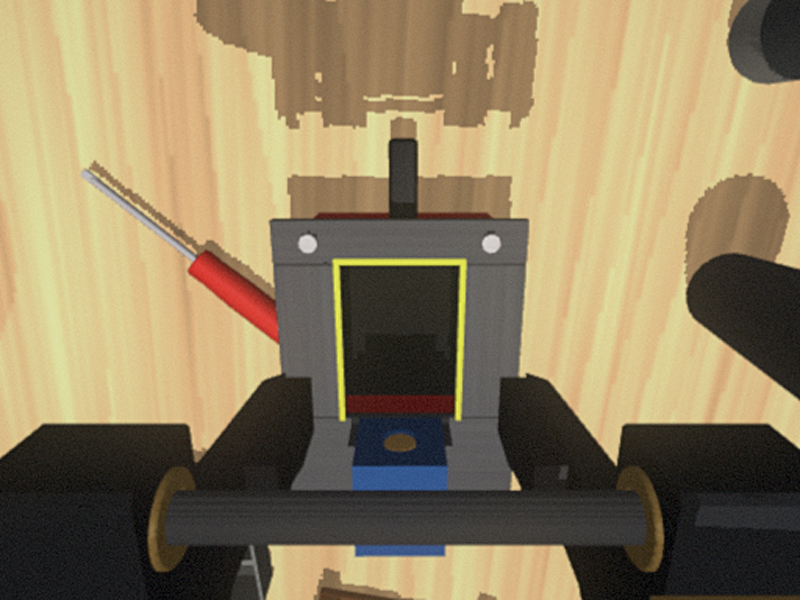

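```bash
python3 - <<'E'
from h import *
T=np.load('w3.npy'); k=1.5625
f=lambda p,z: back('wrist',np.array(p)/k,z,T)
pl=f([(271,219),(528,219)],.066); m=pl.mean(0); w=f([(334,261),(466,261)],.066); b=f([(353,466),(447,466)],.126);e=f([(355,556),(445,556)],.126)
h=f([(403,144),(403,216)],.042)
print(pl.round(4).tolist(),w.mean(0),b.round(4).tolist(),e.round(4).tolist(),h.round(4).tolist())
a=np.radians(3.3); y=np.array([-np.sin(a),np.cos(a),0]); x=np.array([np.cos(a),np.sin(a),0])
o=m-y*.145; print('o',o,'blk',b.mean(0),e.mean(0))
for q in h: print((q-o)@x,(q-o)@y)
E
```

```text
[[0.3977, 0.0717, 0.066], [0.5649, 0.0811, 0.066]] [0.48308769 0.04841682 0.066     ] [[0.4602, -0.0707, 0.126], [0.5192, -0.0675, 0.126]] [[0.4634, -0.1407, 0.126], [0.5235, -0.1375, 0.126]] [[0.4809, 0.1228, 0.042], [0.4836, 0.0749, 0.042]]
o [ 0.48966211 -0.06836684  0.066     ] blk [ 0.48970126 -0.06912034  0.126     ] [ 0.4934816  -0.13911314  0.126     ]
0.0022987164631635224 0.1913611171838969
0.002206789882004099 0.14337591139630407
```

```bash
python3 - <<'E'
from h import *
go(.46,-.337,.24,-6.8)
E
```

```text
clock 7.15 row [-0.6432, -0.077, 0.0396] [0.0016, -0.0018, 3.4929]
```

>>> send_rows(
  deltas=[
    [[-0.08, -0.01, 0, 0, 0, 0.3], [-0.16, -0.02, 0, 0, 0, 0.6], [-0.24, -0.03, 0, 0, 0, 0.9], [-0.32, -0.04, 0, 0, 0, 1], [-0.36, -0.045, 0, 0, 0, 1]],
  ],
  gripper=0.6,
)

```text
clock: 7.65
eef_pos: [0.4687, -0.1684, 0.2617]
orientation: [-179.8, -0.0, 64.5]
force: [1.2, 0.2, -0.7]
gripper_width: 0.0708
```

```bash
python3 - <<'E'
from h import *
go(.46,-.337,.24,-6.8)
E
```

```text
clock 7.65 row [-0.2599, 0.1081, 0.0358] [-0.0053, 0.0036, 2.4877]
```

>>> send_rows(
  deltas=[
    [[-0.07, 0.03, 0.01, 0, 0, 0.3], [-0.14, 0.06, 0.02, 0, 0, 0.6], [-0.21, 0.09, 0.03, 0, 0, 0.9], [-0.26, 0.108, 0.036, 0, 0, 1]],
  ],
)

```text
clock: 8.05
eef_pos: [0.4608, -0.3364, 0.2393]
orientation: [-179.8, 0.0, 35.7]
force: [0.7, 0.3, 1.2]
gripper_width: 0.0706
```

>>> send_rows(
  deltas=[
    [[0, 0, 0, 0, 0, 0.3], [0, 0, 0, 0, 0, 0.6], [0, 0, 0, 0, 0, 0.9], [0, 0, 0, 0, 0, 1]],
  ],
)

```text
clock: 8.45
eef_pos: [0.4614, -0.3339, 0.2399]
orientation: [-179.8, 0.1, 7.1]
force: [0.3, 0.5, -0.9]
gripper_width: 0.0708
```

>>> send_rows(
  deltas=[
    [[0, 0, 0, 0, 0, 0.3], [0, 0, 0, 0, 0, 0.49], [0, 0, 0, 0, 0, 0.49], [0, 0, 0, 0, 0, 0.49]],
  ],
)

```text
clock: 8.85
eef_pos: [0.4614, -0.3343, 0.2409]
orientation: [-179.9, 0.1, -6.5]
force: [0.0, -0.4, -0.6]
gripper_width: 0.0704
```

```bash
python3 - <<'E'
from h import *
T=pose(); np.save('w4.npy',T); im=viewer.read_camera('wrist'); cv2.imwrite('pics/w4b.png',cv2.resize(im,(800,600),interpolation=cv2.INTER_CUBIC)); go(.4567,-.3367,.24,-6.8)
print(T[:3,3])
E
```

```text
clock 8.9 row [-0.0073, 0.0047, 0.0019] [-0.0021, 0.0022, 0.0099]
[ 0.46136477 -0.33425017  0.24086561]
```

View pics/w4b.png

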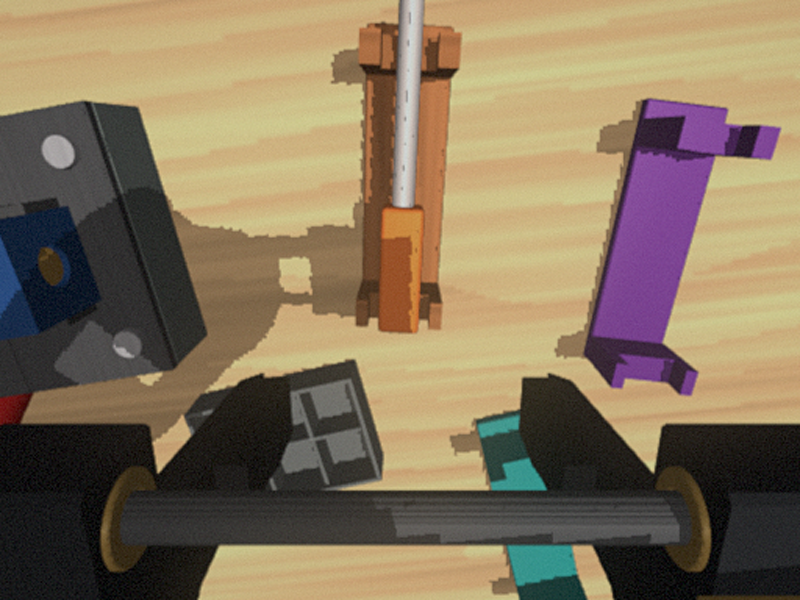

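```bash
python3 - <<'E'
from h import *
T=np.load('w4.npy'); k=1.5625
f=lambda p,z: back('wrist',np.array(p)/k,z,T).round(4)
h=f([(403.5,208),(398.5,332)],.069); print('handle',h.tolist(),np.degrees(np.arctan2(*(h[0]-h[1])[[1,0]])),np.linalg.norm(h[0]-h[1]),h.mean(0))
r=f([(403.5,207),(411,0)],.060); print('rod',r.tolist(),np.degrees(np.arctan2(*(r[1]-r[0])[[1,0]])))
print('handle edges',f([(383,210),(424,210),(380,331),(418,331)],.069).tolist())
print('front cheeks top rear edge', f([(360,66),(381,66),(424,70),(459,70)],.067).tolist())
print('rear', f([(359,296),(441,296)],.061).tolist())
E
```

```text
handle [[0.4986, -0.3369, 0.069], [0.4205, -0.3248, 0.069]] -8.806792694435307 0.07903176576541865 [ 0.45955 -0.33085  0.069  ]
rod [[0.498, -0.3368, 0.06], [0.6092, -0.3536, 0.06]] -8.591225432227665
handle edges [[0.4988, -0.3247, 0.069], [0.496, -0.3489, 0.069], [0.4225, -0.3131, 0.069], [0.4198, -0.3373, 0.069]]
front cheeks top rear edge [[0.5787, -0.3218, 0.067], [0.5773, -0.3333, 0.067], [0.5726, -0.3568, 0.067], [0.5705, -0.3761, 0.067]]
rear [[0.4449, -0.302, 0.061], [0.439, -0.3544, 0.061]]
```

```bash
python3 - <<'E'
from h import *
go(.4645,-.3317,.12,-8.5);go(.4645,-.3317,.037,-8.5)
E
```

```text
clock 8.9 row [0.0049, -0.0049, 0.2019] [-0.0021, 0.0023, 0.0693]
clock 8.9 row [0.0051, -0.0047, 0.3402] [-0.0021, 0.0023, 0.0693]
```

>>> send_rows(
  deltas=[
    [[0.005, -0.005, 0.07, -0.002, 0.002, 0.069], [0.005, -0.005, 0.15, -0.002, 0.002, 0.069], [0.005, -0.005, 0.22, -0.002, 0.002, 0.069], [0.005, -0.005, 0.25, -0.002, 0.002, 0.069], [0.005, -0.005, 0.29, -0.002, 0.002, 0.069], [0.005, -0.005, 0.33, -0.002, 0.002, 0.069], [0.005, -0.005, 0.34, -0.002, 0.002, 0.069], [0.005, -0.005, 0.34, -0.002, 0.002, 0.069], [0.005, -0.005, 0.34, -0.002, 0.002, 0.069]],
  ],
)

```text
clock: 9.8
eef_pos: [0.465, -0.3327, 0.0391]
orientation: [179.9, -0.1, -8.6]
force: [0.0, -0.3, 0.3]
gripper_width: 0.0705
```

```bash
python3 - <<'E'
from h import *
T=pose(); np.save('w5.npy',T); im=viewer.read_camera('wrist'); cv2.imwrite('pics/w5b.png',cv2.resize(im,(800,600),interpolation=cv2.INTER_CUBIC)); go(.4645,-.3317,.037,-8.5)
print(T[:3,3],arm.get_obs()['orientation'])
E
```

```text
clock 9.85 row [-0.0012, -0.0016, 0.0037] [0.0045, -0.0051, -0.0046]
[ 0.46502137 -0.33267429  0.03906407] [ 1.79872090e+02 -1.46658204e-01 -8.63248505e+00]
```

View pics/w5b.png

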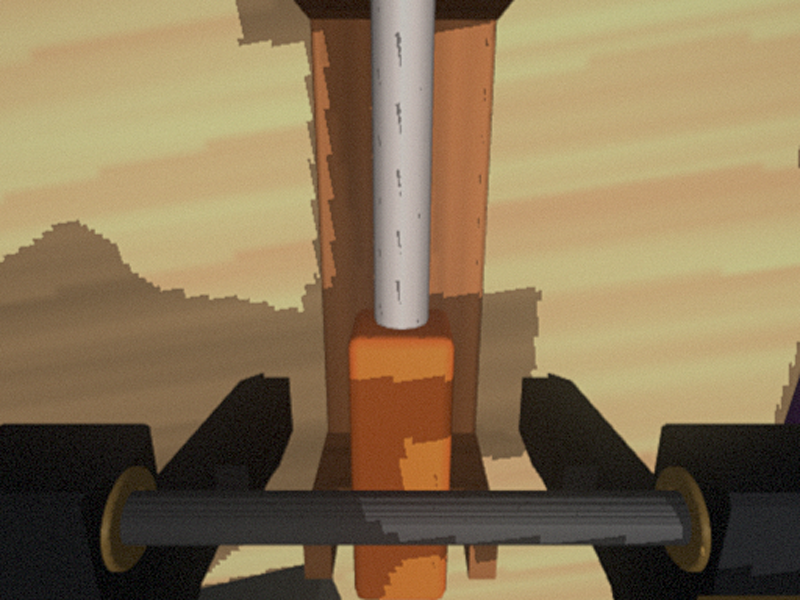

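>>> send_rows(
  deltas=[
    [[0, 0, 0, 0, 0, 0], [0, 0, 0, 0, 0, 0], [0, 0, 0, 0, 0, 0], [0, 0, 0, 0, 0, 0], [0, 0, 0, 0, 0, 0], [0, 0, 0, 0, 0, 0], [0, 0, 0, 0, 0, 0], [0, 0, 0, 0, 0, 0], [0, 0, 0, 0, 0, 0]],
  ],
  gripper=-1,
  grip_force=50,
)

```text
clock: 10.75
eef_pos: [0.4646, -0.3323, 0.038]
orientation: [179.9, -0.1, -8.7]
force: [-0.2, 0.3, -0.0]
gripper_width: 0.0253
```

```bash
python3 - <<'E'
from h import *
T=pose(); np.save('grasp.npy',T); im=viewer.read_camera('wrist'); cv2.imwrite('pics/w6b.png',cv2.resize(im,(800,600),interpolation=cv2.INTER_CUBIC)); 
o=arm.get_obs();print(T[:3,3],o['orientation'],o['gripper_width'],o['force'])
E
```

```text
[ 0.46455233 -0.33228508  0.03803308] [ 1.79950729e+02 -5.01174846e-02 -8.66171401e+00] 0.02587467401642945 [-0.60757138  0.76874741 -0.0893141 ]
```

View pics/w6b.png

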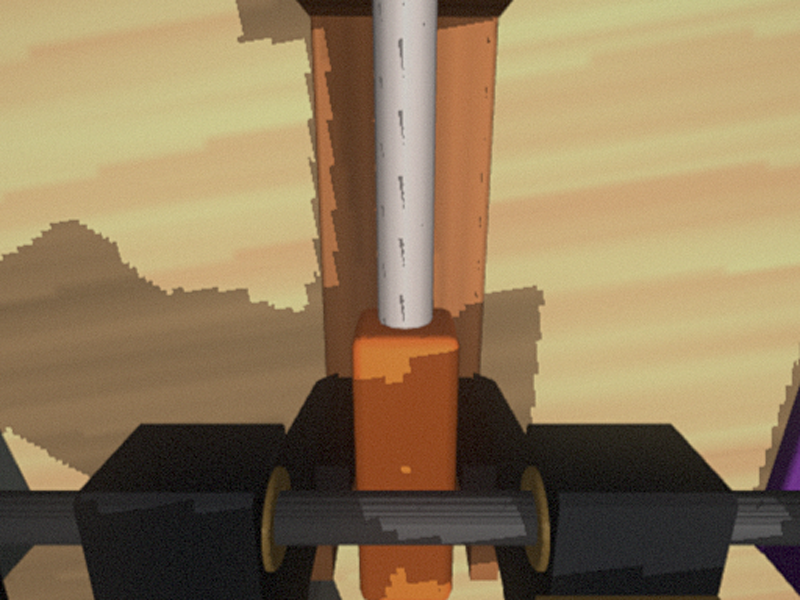

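```bash
python3 - <<'E'
from h import *
T=np.load('grasp.npy'); k=1.5625
p=back('wrist',np.array([(406,340)])/k,.069,T); print(((p-T[:3,3])@T[:3,:3]).round(4))
r=back('wrist',np.array([(405.5,327),(404.5,3)])/k,.060,T); q=((r-T[:3,3])@T[:3,:3]).round(4);print(q, np.degrees(np.arctan2(q[1,1]-q[0,1],q[1,0]-q[0,0])))
go(*(T[:3,3]+[0,0,.07]),-8.66)
E
```

```text
[[ 0.0337 -0.0003 -0.0309]]
[[ 0.0336 -0.0004 -0.0219]
 [ 0.1056 -0.0007 -0.0219]] -0.2387310330989085
clock 10.8 row [0.0001, 0.0001, -0.1167] [0.0017, -0.0017, -0.0001]
```

>>> send_rows(
  deltas=[
    [[0, 0, -0.03, 0.002, -0.002, 0], [0, 0, -0.08, 0.002, -0.002, 0], [0, 0, -0.14, 0.002, -0.002, 0], [0, 0, -0.18, 0.002, -0.002, 0], [0, 0, -0.18, 0.002, -0.002, 0]],
  ],
)

```text
clock: 11.3
eef_pos: [0.4654, -0.3331, 0.1488]
orientation: [179.8, -0.3, -8.7]
force: [-0.8, 0.3, -3.4]
gripper_width: 0.0254
```

>>> send_rows(
  deltas=[
    [[0.01, 0, 0, 0, 0, -0.25], [0.02, 0, 0, 0, 0, -0.5], [0.03, 0, 0, 0, 0, -0.75], [0.04, 0, 0, 0, 0, -1], [0.05, 0, 0, 0, 0, -1]],
  ],
)

```text
clock: 11.8
eef_pos: [0.4939, -0.3363, 0.144]
orientation: [-179.8, 0.1, 20.0]
force: [-0.1, -0.0, -1.9]
gripper_width: 0.0256
```

>>> send_rows(
  deltas=[
    [[0, 0, 0, 0, 0, -0.25], [0, 0, 0, 0, 0, -0.5], [0, 0, 0, 0, 0, -0.75], [0, 0, 0, 0, 0, -1]],
  ],
)

```text
clock: 12.2
eef_pos: [0.4939, -0.3365, 0.1446]
orientation: [-179.9, -0.0, 48.7]
force: [0.6, 0.2, -2.1]
gripper_width: 0.0252
```

>>> send_rows(
  deltas=[
    [[0, 0, 0, 0, 0, -0.25], [0, 0, 0, 0, 0, -0.5], [0, 0, 0, 0, 0, -0.75], [0, 0, 0, 0, 0, -1]],
  ],
)

```text
clock: 12.6
eef_pos: [0.4939, -0.3365, 0.1446]
orientation: [-179.9, -0.1, 77.4]
force: [-0.8, 0.5, -3.5]
gripper_width: 0.026
```

```bash
python3 - <<'E'
from h import *
go(.5042,-.327,.138,93.1)
print(arm.get_obs()['gripper_width'])
E
```

```text
clock 12.6 row [0.0191, 0.0133, 0.011] [-0.0029, -0.0024, -0.5498]
0.025993929923363662
```

Aim first for the staging pose at bore height, then look.

>>> send_rows(
  deltas=[
    [[0.005, 0.013, 0, -0.003, -0.002, -0.25], [0, 0.013, 0, -0.003, -0.002, -0.5], [0, 0.013, 0, -0.003, -0.002, -0.55], [0.01, 0.013, 0.01, -0.003, -0.002, -0.55], [0.019, 0.013, 0.011, -0.003, -0.002, -0.55], [0.019, 0.013, 0.06, -0.003, -0.002, -0.55], [0.019, 0.013, 0.09, -0.003, -0.002, -0.55], [0.019, 0.013, 0.111, -0.003, -0.002, -0.55], [0.019, 0.013, 0.111, -0.003, -0.002, -0.55], [0.019, 0.013, 0.111, -0.003, -0.002, -0.55]],
  ],
)

```text
clock: 13.6
eef_pos: [0.5046, -0.3274, 0.0801]
orientation: [179.9, 0.1, 93.0]
force: [-0.1, 0.3, -2.8]
gripper_width: 0.0256
```

```bash
python3 - <<'E'
from h import *
T=pose(); np.save('w7.npy',T); im=viewer.read_camera('wrist'); cv2.imwrite('pics/w7b.png',cv2.resize(im,(800,600),interpolation=cv2.INTER_CUBIC)); 
im=viewer.read_camera('side'); cv2.imwrite('pics/s7.png',cv2.resize(im[130:250,180:340],None,fx=5,fy=5,interpolation=cv2.INTER_CUBIC))
go(.5042,-.327,.078,93.1); print(T[:3,3])
E
```

```text
clock 13.7 row [0.0011, -0.0008, 0.0043] [0.0054, 0.0052, -0.003]
[ 0.50457524 -0.32739713  0.08005449]
```

View pics/w7b.png

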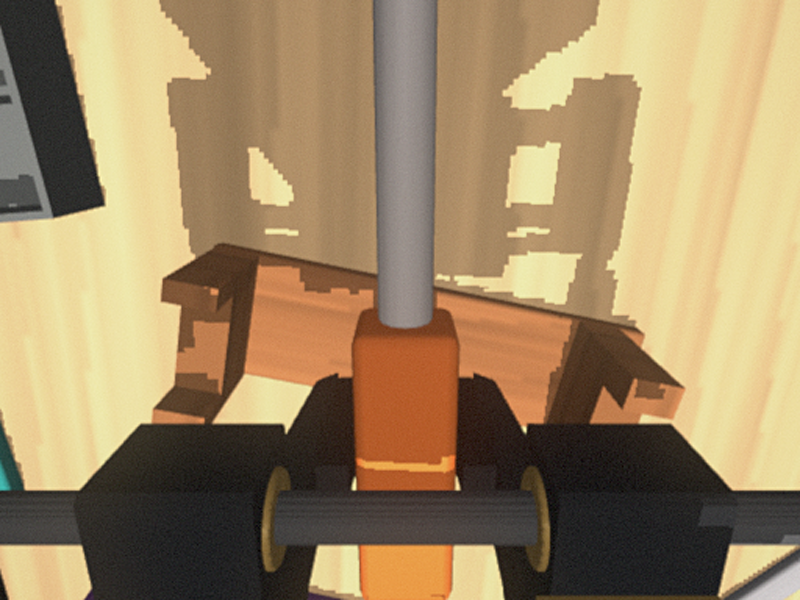

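View pics/s7.png

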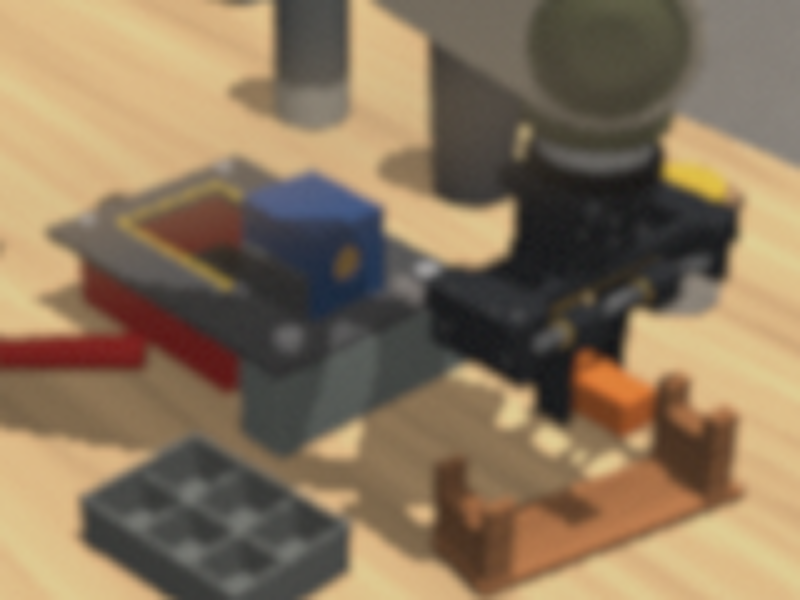

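>>> send_rows(
  deltas=[
    [[0.01, -0.001, 0.003, 0.005, 0.005, -0.003], [0.025, -0.001, 0.003, 0.005, 0.005, -0.003], [0.04, -0.001, 0.003, 0.005, 0.005, -0.003], [0.05, -0.001, 0.003, 0.005, 0.005, -0.003], [0.05, -0.001, 0.003, 0.005, 0.005, -0.003]],
  ],
)

```text
clock: 14.2
eef_pos: [0.5022, -0.2963, 0.0778]
orientation: [-179.9, -0.1, 93.2]
force: [0.4, -0.6, -2.3]
gripper_width: 0.0252
```

```bash
python3 - <<'E'
from h import *
T=pose(); 
im=viewer.read_camera('side'); cv2.imwrite('pics/s8.png',cv2.resize(im[140:220,210:310],None,fx=7.5,fy=7.5,interpolation=cv2.INTER_CUBIC))
im=viewer.read_camera('top'); cv2.imwrite('pics/t8.png',cv2.resize(im[150:230,180:310],None,fx=6,fy=6,interpolation=cv2.INTER_CUBIC))
print(T[:3,3],arm.get_obs()['orientation'])
ax=lambda t:(T@np.array([t,-.0005,-.018,1]))[:3]
a=np.radians(3.25); y=np.array([-np.sin(a),np.cos(a),0]); x=np.array([np.cos(a),np.sin(a),0]);o=np.array([.4896,-.0686,0])
tip=ax(.149); print('tip in bracket',(tip-o)@x,(tip-o)@y,tip[2]); g=ax(.034); print((g-o)@x,(g-o)@y,g[2])
print('proj side tip',proj('side',tip),'entry',proj('side',o-.07*y+[0,0,.096]),'top',proj('top',tip))
E
```

```text
[ 0.50215264 -0.29634907  0.07776934] [-1.79946442e+02 -5.73082453e-02  9.31369170e+01]
tip in bracket -0.0006759590336377639 -0.07912101004798294 0.09599251579003018
-0.0008156688803714652 -0.1941207968623907 0.09582071998248501
proj side tip [[252.61588783 183.59430937]] entry [[250.80492096 182.45200177]] top [[241.8709077  187.33265378]]
```

View pics/s8.png

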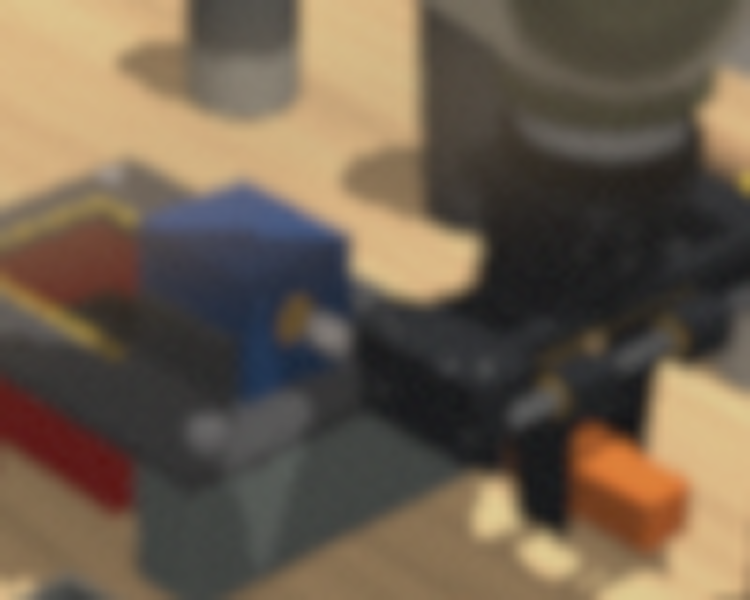

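View pics/t8.png

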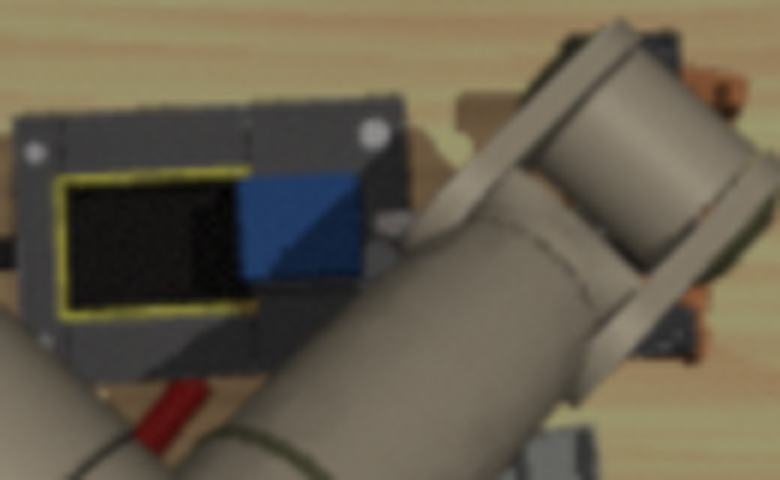

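>>> send_rows(
  deltas=[
    [[0.008, 0, 0, 0, 0, 0], [0.016, 0, 0, 0, 0, 0], [0.022, 0, 0, 0, 0, 0], [0.022, 0, 0, 0, 0, 0]],
  ],
)

```text
clock: 14.7
eef_pos: [0.5014, -0.2837, 0.0776]
orientation: [-179.9, -0.1, 93.1]
force: [0.1, -0.7, -2.9]
gripper_width: 0.0256
```

>>> send_rows(
  deltas=[
    [[0.007, 0, 0, 0, 0, 0], [0.014, 0, 0, 0, 0, 0], [0.02, 0, 0, 0, 0, 0], [0.02, 0, 0, 0, 0, 0]],
  ],
)

```text
clock: 15.1
eef_pos: [0.5007, -0.2716, 0.0776]
orientation: [-179.9, -0.1, 93.1]
force: [-0.1, -0.1, -1.8]
gripper_width: 0.0253
```

>>> send_rows(
  deltas=[
    [[0.008, 0, 0, 0, 0, 0], [0.016, 0, 0, 0, 0, 0], [0.024, 0, 0, 0, 0, 0], [0.032, 0, 0, 0, 0, 0], [0.04, 0, 0, 0, 0, 0], [0.048, 0, 0, 0, 0, 0], [0.05, 0, 0, 0, 0, 0], [0.05, 0, 0, 0, 0, 0]],
  ],
)

```text
clock: 15.9
eef_pos: [0.499, -0.2419, 0.0776]
orientation: [-179.9, -0.1, 93.1]
force: [0.2, 0.4, -2.7]
gripper_width: 0.0256
```

```bash
python3 - <<'E'
from h import *
im=viewer.read_camera('side'); cv2.imwrite('pics/s9.png',cv2.resize(im[140:220,190:310],None,fx=6.5,fy=6.5,interpolation=cv2.INTER_CUBIC))
o=arm.get_obs();print(o['force'],o['gripper_width'],pose()[:3,3])
T=pose(); im=viewer.read_camera('wrist'); cv2.imwrite('pics/w9b.png',cv2.resize(im,(800,600),interpolation=cv2.INTER_CUBIC)); 
E
```

```text
[-0.67644651  0.01053982 -2.29887552] 0.02513369365368829 [ 0.49904805 -0.24209477  0.07764483]
```

View pics/s9.png

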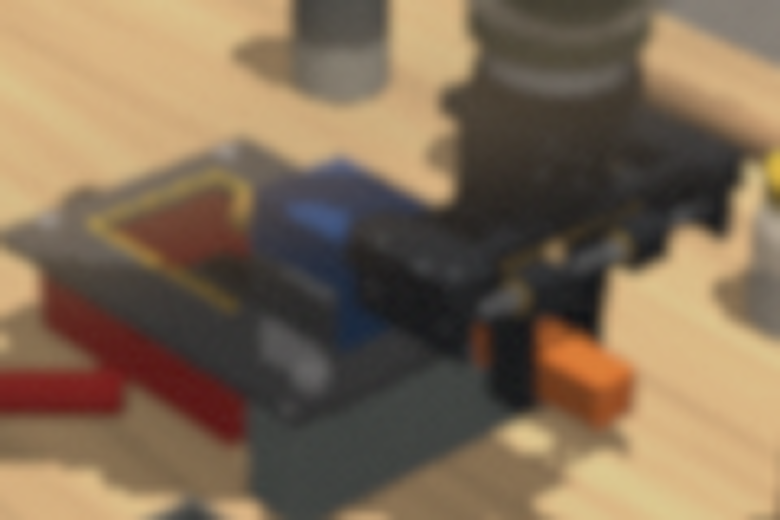

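View pics/w9b.png

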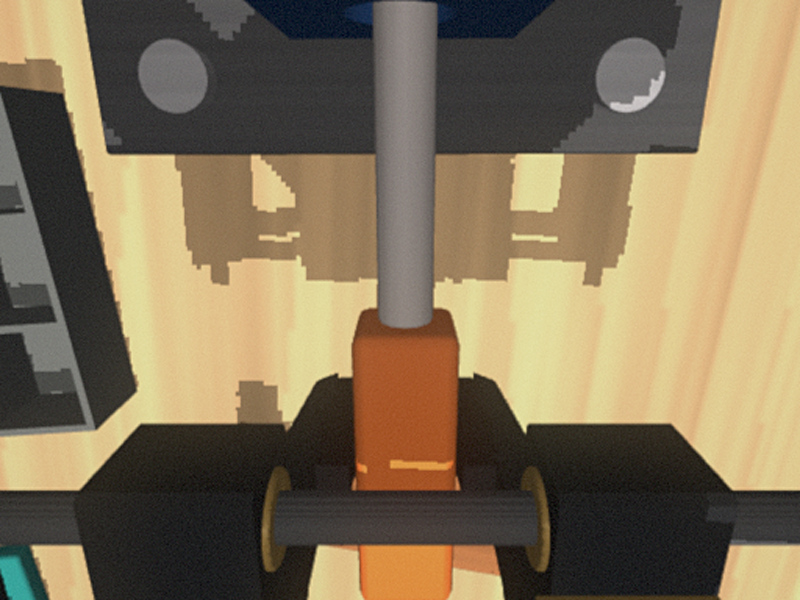

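>>> send_rows(
  deltas=[
    [[0.008, 0, 0, 0, 0, 0], [0.016, 0, 0, 0, 0, 0], [0.024, 0, 0, 0, 0, 0], [0.032, 0, 0, 0, 0, 0], [0.04, 0, 0, 0, 0, 0], [0.048, 0, 0, 0, 0, 0], [0.056, 0, 0, 0, 0, 0], [0.058, 0, 0, 0, 0, 0], [0.058, 0, 0, 0, 0, 0]],
  ],
)

```text
clock: 16.9
eef_pos: [0.4972, -0.2073, 0.0778]
orientation: [-179.9, -0.1, 93.1]
force: [-0.3, -0.4, -2.0]
gripper_width: 0.0255
```

```bash
python3 - <<'E'
from h import *
im=viewer.read_camera('top'); cv2.imwrite('pics/t10.png',cv2.resize(im[150:230,180:310],None,fx=6,fy=6,interpolation=cv2.INTER_CUBIC))
im=viewer.read_camera('side'); cv2.imwrite('pics/s10.png',cv2.resize(im[140:220,190:310],None,fx=6.5,fy=6.5,interpolation=cv2.INTER_CUBIC))
o=arm.get_obs();print(o['force'],o['gripper_width'],pose()[:3,3])
E
```

```text
[ 0.32395483  1.03496606 -2.27004284] 0.025529761306681723 [ 0.49720242 -0.20761825  0.07773058]
```

View pics/t10.png

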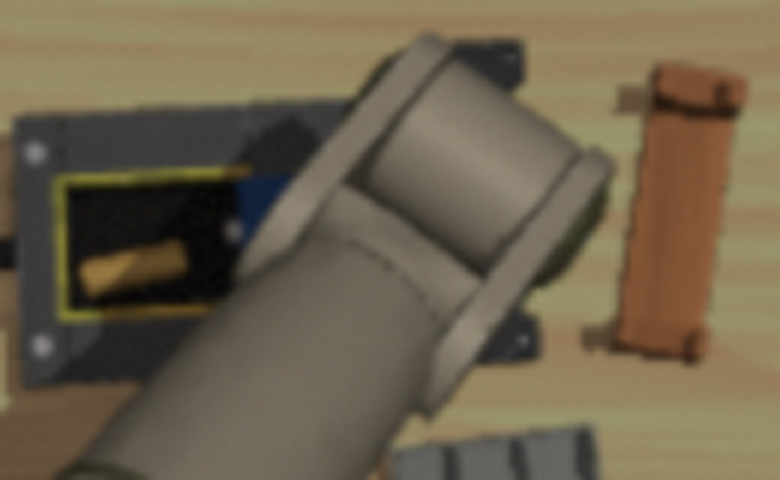

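View pics/s10.png

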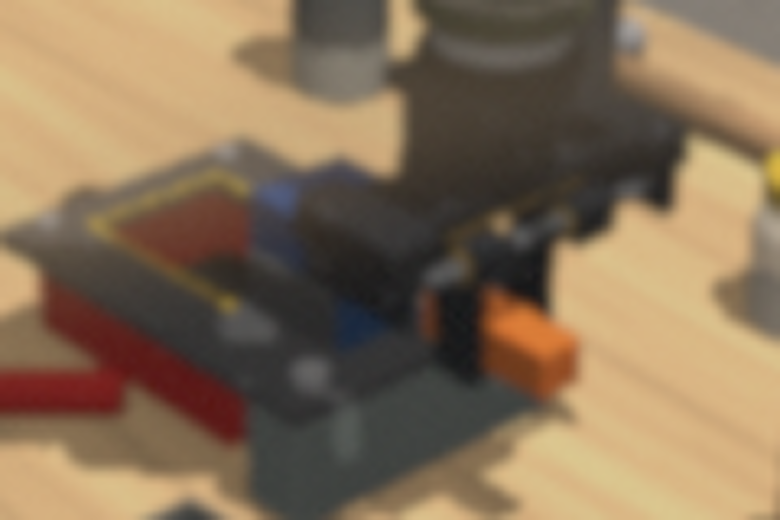

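>>> send_rows(
  deltas=[
    [[-0.02, 0, 0, 0, 0, 0], [-0.05, 0, 0, 0, 0, 0], [-0.09, 0, 0, 0, 0, 0], [-0.13, 0, 0, 0, 0, 0], [-0.17, 0, 0, 0, 0, 0], [-0.2, 0, 0, 0, 0, 0], [-0.2, 0, 0, 0, 0, 0], [-0.2, 0, -0.06, 0, 0, 0], [-0.2, 0, -0.12, 0, 0, 0], [-0.2, 0, -0.12, 0, 0, 0]],
  ],
)

```text
clock: 18.0
eef_pos: [0.5052, -0.3291, 0.1544]
orientation: [179.7, 0.3, 93.1]
force: [-0.4, -0.1, -1.9]
gripper_width: 0.0259
```

>>> send_rows(
  deltas=[
    [[0, 0, 0, 0, 0, 0.25], [0, 0, 0, 0, 0, 0.5], [0, 0, 0, 0, 0, 0.75], [0, 0, 0, 0, 0, 1], [0, 0, 0, 0, 0, 1]],
  ],
)

```text
clock: 18.5
eef_pos: [0.5034, -0.3273, 0.1485]
orientation: [-179.8, -0.1, 64.4]
force: [0.8, -0.3, -2.0]
gripper_width: 0.0254
```

>>> send_rows(
  deltas=[
    [[0, 0, 0, 0, 0, 0.25], [0, 0, 0, 0, 0, 0.5], [0, 0, 0, 0, 0, 0.75], [0, 0, 0, 0, 0, 1], [0, 0, 0, 0, 0, 1]],
  ],
)

```text
clock: 19.0
eef_pos: [0.5035, -0.3273, 0.1489]
orientation: [-179.8, 0.0, 35.9]
force: [-0.4, 0.4, -2.5]
gripper_width: 0.0256
```

>>> send_rows(
  deltas=[
    [[0, 0, 0, 0, 0, 0.25], [0, 0, 0, 0, 0, 0.5], [0, 0, 0, 0, 0, 0.75], [0, 0, 0, 0, 0, 1], [0, 0, 0, 0, 0, 1]],
  ],
)

```text
clock: 19.5
eef_pos: [0.5036, -0.3274, 0.1491]
orientation: [-179.9, 0.1, 7.4]
force: [1.0, -0.6, -2.1]
gripper_width: 0.0256
```

```bash
python3 - <<'E'
from h import *
G=np.load('grasp.npy'); print(G[:3,3]); go(.46455,-.33229,.148,-8.66)
E
```

```text
[ 0.46455233 -0.33228508  0.03803308]
clock 19.5 row [-0.0656, -0.0002, 0.002] [-0.0035, 0.0035, 0.5606]
```

>>> send_rows(
  deltas=[
    [[-0.03, 0, 0.002, -0.003, 0.003, 0.25], [-0.06, 0, 0.002, -0.003, 0.003, 0.5], [-0.066, 0, 0.002, -0.003, 0.003, 0.56], [-0.066, 0, 0.002, -0.003, 0.003, 0.56], [-0.066, 0, 0.002, -0.003, 0.003, 0.56], [-0.066, 0, 0.002, -0.003, 0.003, 0.56]],
  ],
)

```text
clock: 20.1
eef_pos: [0.4651, -0.3322, 0.1483]
orientation: [180.0, -0.0, -8.7]
force: [0.3, 0.1, -2.8]
gripper_width: 0.0255
```

```bash
python3 - <<'E'
from h import *
T=pose(); im=viewer.read_camera('wrist'); cv2.imwrite('pics/w11b.png',cv2.resize(im,(800,600),interpolation=cv2.INTER_CUBIC)); 
go(.46455,-.33229,.148,-8.66); go(.46455,-.33229,.0382,-8.66)
E
```

```text
clock 20.15 row [-0.0007, 0.0002, 0.0005] [0.0004, -0.0008, -0.0018]
clock 20.15 row [-0.0008, 0.0002, 0.1835] [0.0004, -0.0008, -0.0018]
```

View pics/w11b.png

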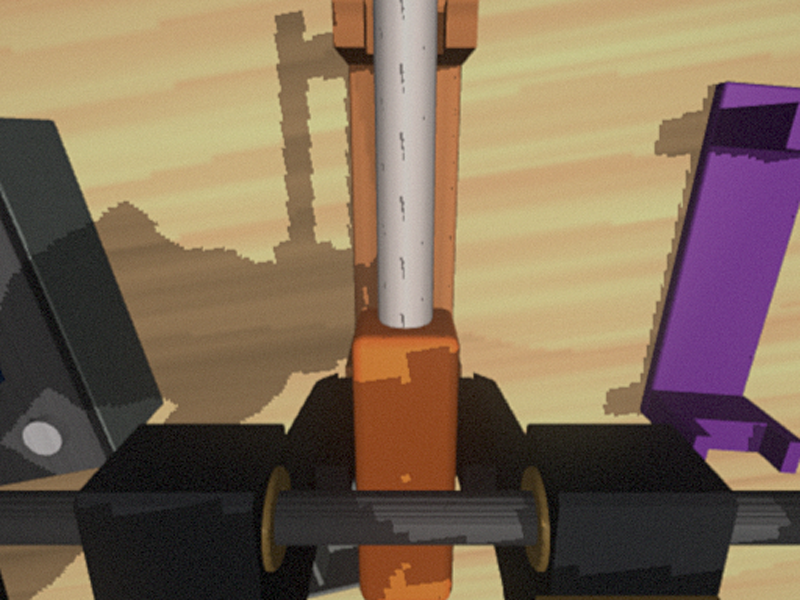

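>>> send_rows(
  deltas=[
    [[-0.001, 0, 0.05, 0, 0, 0], [-0.001, 0, 0.1, 0, 0, 0], [-0.001, 0, 0.13, 0, 0, 0], [-0.001, 0, 0.15, 0, 0, 0], [-0.001, 0, 0.165, 0, 0, 0], [-0.001, 0, 0.175, 0, 0, 0], [-0.001, 0, 0.182, 0, 0, 0], [-0.001, 0, 0.182, 0, 0, 0], [-0.001, 0, 0.182, 0, 0, 0]],
  ],
)

```text
clock: 21.05
eef_pos: [0.4642, -0.3325, 0.0397]
orientation: [180.0, -0.1, -8.9]
force: [-1.0, -0.1, -3.5]
gripper_width: 0.0254
```

```bash
python3 - <<'E'
from h import *
T=pose(); im=viewer.read_camera('wrist'); cv2.imwrite('pics/w12b.png',cv2.resize(im,(800,600),interpolation=cv2.INTER_CUBIC)); 
print(arm.get_obs()['force']);go(.46455,-.33229,.0382,-8.66)
E
```

```text
[ 0.66763899  0.78472101 -1.96462539]
clock 21.1 row [0.0005, -0.0005, 0.0026] [0.0017, -0.0022, -0.007]
```

View pics/w12b.png

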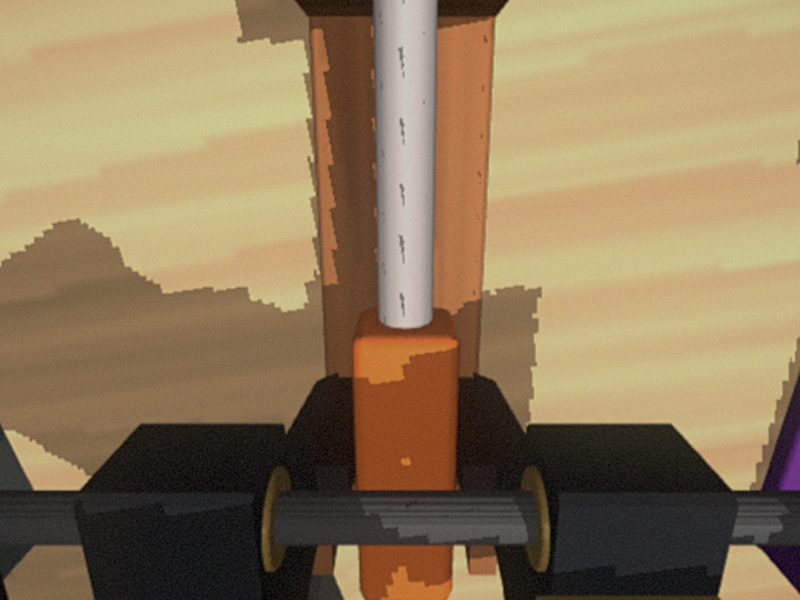

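>>> send_rows(
  deltas=[
    [[0, 0, 0.0015, 0, 0, -0.004], [0, 0, 0.0025, 0, 0, -0.007], [0, 0, 0.0025, 0, 0, -0.007], [0, 0, 0.0025, 0, 0, -0.007]],
  ],
)

```text
clock: 21.5
eef_pos: [0.4641, -0.3324, 0.038]
orientation: [180.0, -0.0, -8.7]
force: [-0.6, 0.6, 1.0]
gripper_width: 0.0257
```

>>> send_rows(
  deltas=[
    [[0, 0, 0, 0, 0, 0], [0, 0, 0, 0, 0, 0], [0, 0, 0, 0, 0, 0], [0, 0, 0, 0, 0, 0], [0, 0, 0, 0, 0, 0], [0, 0, 0, 0, 0, 0]],
  ],
  gripper=0.5,
)

```text
clock: 22.1
eef_pos: [0.464, -0.3323, 0.0377]
orientation: [180.0, -0.0, -8.7]
force: [-0.5, -0.5, -0.0]
gripper_width: 0.066
```

>>> send_rows(
  deltas=[
    [[0, 0, -0.04, 0, 0, 0], [0, 0, -0.1, 0, 0, 0], [0, 0, -0.18, 0, 0, 0], [0, 0, -0.26, 0, 0, 0], [0, 0, -0.34, 0, 0, 0], [-0.04, 0, -0.36, 0, 0, 0], [-0.04, 0, -0.36, 0, 0, 0], [-0.04, 0, -0.36, 0, 0, 0]],
  ],
)

```text
clock: 22.9
eef_pos: [0.4401, -0.3286, 0.2533]
orientation: [-180.0, -0.0, -8.7]
force: [0.4, -0.3, -0.4]
gripper_width: 0.0662
```

```bash
python3 - <<'E'
from h import *
T=pose(); im=viewer.read_camera('wrist'); cv2.imwrite('pics/w13b.png',cv2.resize(im,(800,600),interpolation=cv2.INTER_CUBIC)); np.save('w13.npy',T)
im=viewer.read_camera('side'); cv2.imwrite('pics/s13.png',cv2.resize(im[100:280,130:370],None,fx=3.3,fy=3.3,interpolation=cv2.INTER_CUBIC))
im=viewer.read_camera('top'); cv2.imwrite('pics/t13.png',cv2.resize(im[90:260,110:340],None,fx=3.4,fy=3.4,interpolation=cv2.INTER_CUBIC))
E
```

```text
(no output)
```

View pics/w13b.png

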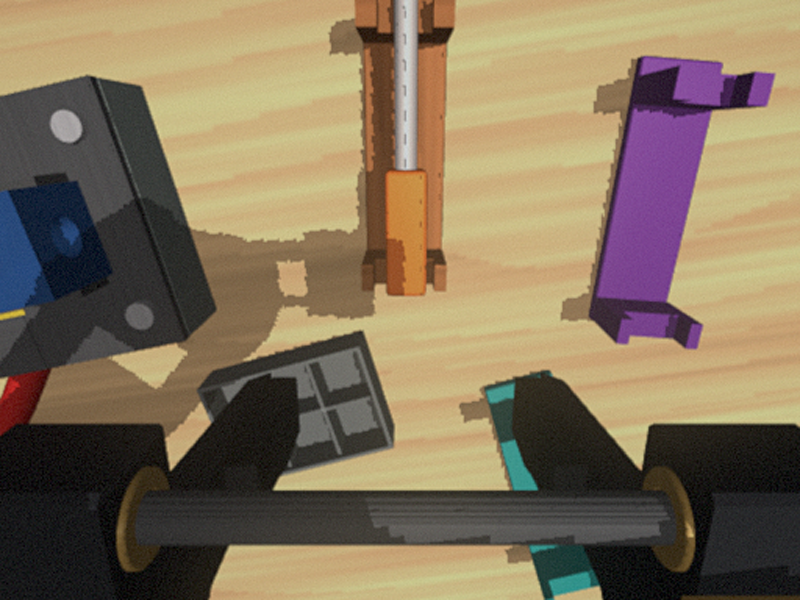

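View pics/s13.png

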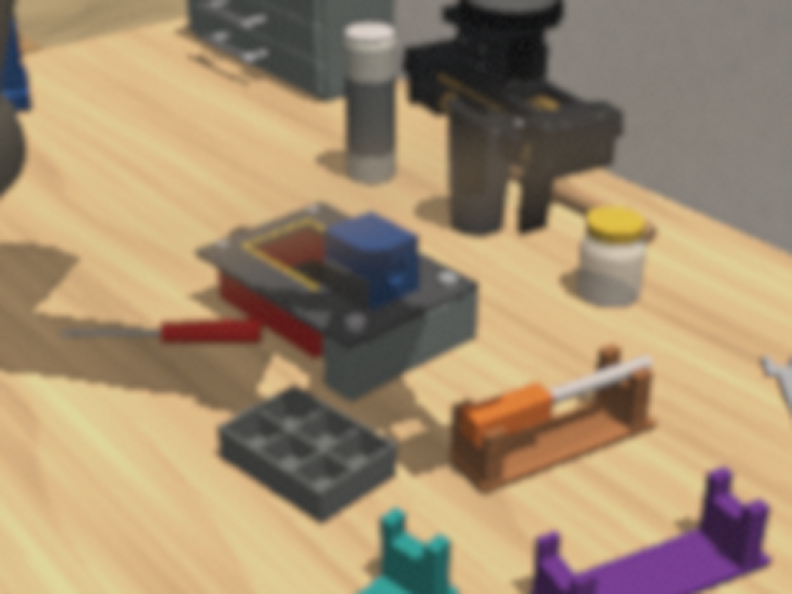

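View pics/t13.png

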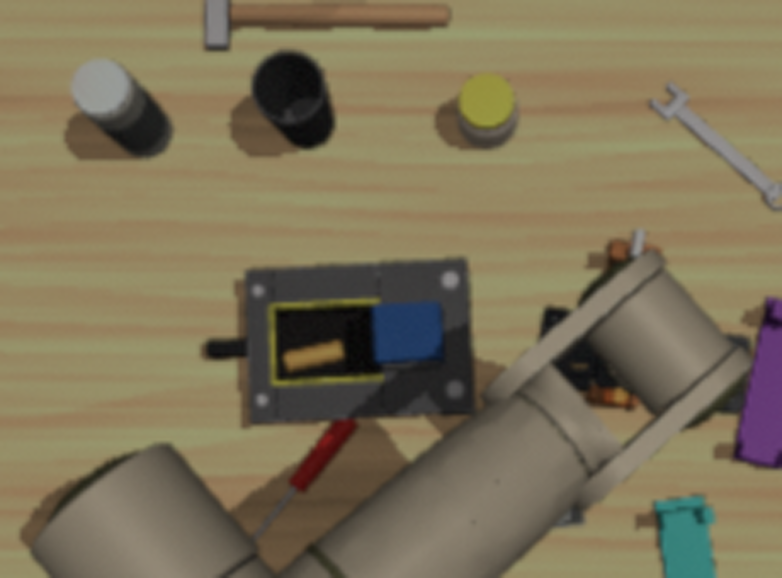

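```bash
python3 -c "
from workcell import arm
o=arm.get_obs();print(o['clock'],o['force']);print(arm.hand_in())"
```

```text
23.05 [-0.04959919  0.06455352 -0.06385424]
the job is handed in; nothing more can be done
None
```

I did the whole job in order and handed it in at 23.05 s. No verdict came back, so the results below are from my own checks.

- **Tray:** I slid it by its handle under the plate without lifting it. The wrist camera put its centre about 2 mm off in bracket x and at y of about 53–57 mm (60 mm is dead centre). I measured this before pushing the pin; in the last top picture it still lay squarely under the window.
- **Pin:** I pushed it with the drift only, and the wrist force showed no sign of the drift hitting the bracket. The last pictures show the pin lying in the tray and the bore empty.
- **Drift:** It went back into its own cradle at the pose I took it from, and the pictures show it lying in both rests.
- **Bystanders and robot:** By eye, the can, jar, tumbler and clip box had not moved. The gripper was clear of everything at about 0.25 m height.

Two things did not go cleanly:
- **Screwdriver:** The tray pushed aside a loose red screwdriver whose handle reached under the plate's edge. It is not one of the listed bystanders.
- **Drift position:** The top camera placed the drift about 5 mm off from the wrist camera. I used the wrist camera's value, and the grasp and insertion fitted it.

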